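# Set a plate on the bevelling board for filing

## Task

Set the aluminium printing plate up for filing its edge. Without lifting it, push the plate with the fingertips along the fence of the bevelling board until its end stands out about 20 mm past the steel-nosed end of the board; then push the cam lever round to its stop, so that the cam jams the plate square against the fence. Leave the file, the brush and the cap where they lie.

Things in the scene. Friction and masses are not known exactly. Their poses are not given: they have to be found in the camera images.
- bevel_board: Fixed plywood board on rubber feet, 180 mm (x) by 300 mm (y), top 24 mm above its origin (centre of underside). Along its far side runs a wooden fence, x = 66 to 86 mm, 14 mm above the top; the plate slides along the fence's inner face (x = 66). The end at y = -150 mm has a steel nosing: there the plate must stand out, towards -y. On the near side sits a cam with a lever.
- plate: Loose aluminium plate with an etched fern, 90 mm (its x) by 160 mm (its y) by 5 mm, about 0.2 kg; origin at the centre of its underside, axes nearly parallel to the board's. It lies flat on the board between the fence and the open cam with a few mm of play; against the fence its origin is at x = 21 mm of the board.
- plate_lead (a point): Middle of the plate's -y end face, half-way up (2.5 mm above the board's top): the end that has to stand out past the steel nosing.
- plate_tail (a point): Middle of the plate's +y end face, half-way up (2.5 mm above the board's top): the end to push. Free board lies behind it.
- cam_lever (a joint): Angle of the cam lever, rad. 0: open, lever pointing to the board's -x side, out over its edge; grows clockwise seen from above; 1.80: the stop, lever along the board's +y. From about 1.2 the cam jams a plate that lies against the fence; past dead centre (1.60) it snaps to the stop and stays locked. Takes under 10 N at the knob. Closing it moves the plate to the fence and 1 to 4 mm further out (-y).
- cam_pivot (a point): Foot of the lever's vertical pivot bolt on the board's top, at x = -51.2, y = -85 mm of the board. The cam is an eccentric wooden disc, 36 mm across and 12.4 mm high, between this point and the plate.
- lever_knob (a point): Centre of the upright round black knob at the lever's outer end, 63 mm from the pivot: 20 mm in diameter, from 44 to 74 mm above the table (this point 59 mm). Under it is the flat lever, 15 mm wide, 37 to 45 mm above the table, which ends 10 mm past the knob's centre.
- flat_file: Loose flat file with a wooden handle, 200 mm long along its x, 20 mm high, lying on the table beyond the steel-nosed end; bystander. Origin at the middle of its length, on the table.
- flat_brush: Loose red brush, 205 mm long along its y, 12 mm high, lying on the table on the near side of the board; bystander. Origin at its middle, on the table.
- loose_cap: Loose black screw cap, 46 mm across, 17 mm high, on the table past the board's +y end; bystander. Origin at the centre of its underside.

How it is judged:
On the way, in this order (a step that is already met when the one before it is completed fails the run):
1. with the cam lever still open, the plate's end stands 10 to 30 mm past the board's steel-nosed end (y of plate_lead in the frame of bevel_board between -0.18 and -0.16 m and value of joint cam_lever below 0.9 rad), for 0.2 s.
2. then the cam lever is pushed round to its stop (value of joint cam_lever above 1.7 rad), for 0.2 s.
At the end, for the whole second after the job is handed in: The plate lies flat on the board and against the fence (within 2.5 mm and 0.025 rad), its end 10 to 30 mm past the board's steel-nosed end; the cam lever is at its stop (over 1.70 rad, past its dead centre) and the cam presses on the plate with more than 2 N; the plate is at rest (y of plate_lead in the frame of bevel_board between -0.18 and -0.16 m and x of plate in the frame of bevel_board above 0.0185 m and z of plate in the frame of bevel_board between 0.0215 and 0.0265 m and angle between the y axis of plate and the y axis of bevel_board, either way round below 0.025 rad and angle between plate's own z axis and vertical below 0.04 rad and value of joint cam_lever above 1.7 rad and contact force between cam_lever and plate above 2 N and linear speed of plate below 0.01 m/s); the robot touches nothing.
It fails at once if the plate was lifted (over 8 mm) or tipped (z of plate in the frame of bevel_board above 0.032 m or angle between plate's own z axis and vertical above 0.15 rad).
It fails at once if the file, the brush or the cap was disturbed (distance of any of flat_file, flat_brush, loose_cap from where it was at the start of the episode above 0.015 m).
It also fails if it takes over 51 s, if anything falls off the work surface, if the arm or the gripper's body presses on something with over 40 N, if the wrist force passes 120 N, or if a joint passes its speed limit or range.

## Robot

A 6-joint arm with a two-finger parallel gripper is mounted at the origin on a cart in front of the work surface, level with it; the furniture and walls round the work are solid. World frame = base frame: x ahead of the robot, y to its left, z up, the work surface at z = 0. Lengths are in m, angles in rad, forces in N, time in s.
With the tool pointing down it reaches from about 0.25 to 0.775 m from the base axis. Payload 4 kg.
Tool frame: the origin (TCP) lies midway between the tips of the shut fingers; the grasp point (between the pads) lies 19 mm behind it; z points along the fingers, y is the line along which they close (so a half turn about z gives the same grasp; the last joint's range is limited). The gripper opens to 94 mm and grips with 3 to 60 N. Pads are 16 mm wide; open, the fingers measure 119 mm over their backs; the gripper's body (75 mm by 177 mm) begins 78 mm behind the grasp point.
Start: joints at [1.193, 0.087, 1.371, -0, 1.684, -0.103], TCP at [0.149, 0.529, 0.184] pointing down, gripper open.
Joint ranges: [-3.1, 3.1], [-0.76, 2.03], [0.27, 2.55], [-1.08, 4.22], [0.17, 2.65], [-2.57, 2.57]. Speed limits (rad/s): [2.79, 2.79, 3.14, 3.14, 3.14, 3.14].

## Interface

Orientations are given as a unit quaternion [w, x, y, z].
In Python, from cell import env gives the robot as it stands. Calls block until the motion is done:
- env.movep(position, orientation): joint-space move of the TCP to a pose.
- env.move_straight(position, max_speed=0.15, rot=None, stop_force=None): straight line of the TCP; rot=None keeps the orientation; max_speed is the mean speed in m/s. With stop_force (N) it stops when the force on the tool has changed by that much, and returns True; else False.
- env.move_joints(angles): joint-space move.
- env.grip(opening, f_grip=None): finger opening in m; f_grip is the grip in N (None keeps the last); returns when the fingers have stopped.
- env.sleep(seconds).
- env.ik(position, orientation): joint angles nearest the present ones, or None.
- env.grab_frame(name): name is "scene" or "top"; returns the picture (384x512x3 uint8, red, green, blue); there is no depth.
- env.get_calibration(name): a dict with "intrinsics" (3x3 intrinsics, pixels), "k1" (the pictures are not rectified: a ray, as slopes to the right and down, at radius r is drawn at 1 + k1 r^2 times it, then the intrinsics apply), "R" (3x3) and "t" (3): a world point X has camera coordinates R X + t. Camera axes: x right, y down, z forward; pixel columns grow to the right and rows downward; lengths in m; the calibration is good to about 2 mm. A picture is of the moment at which its call begins. get_calibration takes no time and is no camera call.
A pose or a line that the arm cannot do raises env.IKError and nothing moves.
- env.hand_in(): hands the job in; it is judged then, once.
Readings, each from a call of its own:
- env.current_time(): time.
- env.current_qpos(): joint angles.
- env.current_qd(): joint speeds.
- env.current_effort(): joint torques, N m.
- env.current_ee_pos(): TCP position.
- env.current_tcp_rot(): TCP orientation.
- env.current_force(): force on the tool from outside, world axes, zero at the start.
- env.current_ft_torque(): the same for the moment, N m.
- env.current_finger_gap(): finger opening in m.
- env.current_grasp_force(): force on a finger pad.
Only numpy, scipy, OpenCV 4.12 (cv2) and the standard library are available. Lean on these libraries where they do the work, as an engineer would, in place of code of your own. Each camera call takes 0.05 s, during which the arm holds its last target. There are 200 camera calls.

## Working session

There is one attempt and no reset: what is moved stays moved. The work goes in short steps, each a Python script; the robot and the scene stay as the last script left them, time stands still between calls to the robot, and variables do not carry over. Pictures are saved under pics/ and viewed, at most 10 in all, crops included, and the job is handed in when it is done.

```bash
mkdir -p pics; ls
python3 - <<'E'
from cell import env
import cv2
for n in("scene","top"):
    cv2.imwrite(f"pics/{n}0.png",env.grab_frame(n)[:,:,::-1]); c=env.get_calibration(n); print(n,c)
E
```

```text
pics
scene {'intrinsics': array([[426.12631719,   0.        , 253.62319737],
       [  0.        , 426.12631719, 191.5806226 ],
       [  0.        ,   0.        ,   1.        ]]), 'k1': -0.084797032399368, 'R': array([[-0.88226414, -0.47074991, -0.00212449],
       [-0.34927548,  0.65761312, -0.66749653],
       [ 0.31562103, -0.58816622, -0.74460988]]), 't': array([0.49223372, 0.21872235, 0.93388885])}
top {'intrinsics': array([[400.08254473,   0.        , 261.2352665 ],
       [  0.        , 400.08254473, 185.95679568],
       [  0.        ,   0.        ,   1.        ]]), 'k1': -0.1090484852827215, 'R': array([[ 0.02911945, -0.99940002, -0.0187523 ],
       [-0.99203035, -0.02659379, -0.12316066],
       [ 0.12258807,  0.02218922, -0.99220956]]), 't': array([0.00713857, 0.56940445, 0.87358938])}
```

View pics/scene0.png

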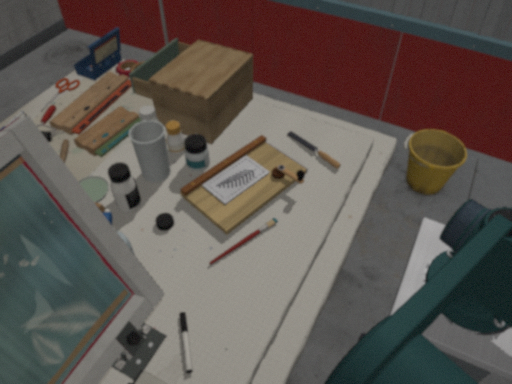

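View pics/top0.png

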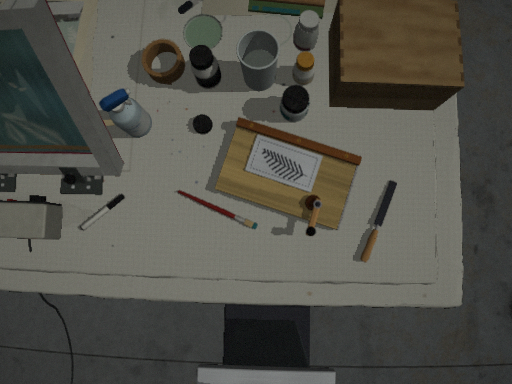

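The scene view shows the board at about (245,185), with the plate, cam lever, brush, cap and file around it. In the top view the board spans (215..360, 120..228), the plate is at (284,162), the knob at (311,231) and the file on the right at (380,220). Next I'll measure from a crop.

```bash
cat > h.py <<'E'
from cell import env
import numpy as np, cv2
def ray(n,uv):
    c=env.get_calibration(n);K=c["intrinsics"];d=np.array([c["k1"],0,0,0,0.])
    p=cv2.undistortPoints(np.array([[uv]],float),K,d)[0,0]
    R,t=c["R"],c["t"]; return -R.T@t, R.T@np.r_[p,1]
def on(n,uv,z):
    o,d=ray(n,uv); return o+d*(z-o[2])/d[2]
def proj(n,X):
    c=env.get_calibration(n)
    return cv2.projectPoints(np.array(X,float).reshape(-1,1,3),cv2.Rodrigues(c["R"])[0],c["t"],c["intrinsics"],np.array([c["k1"],0,0,0,0.]))[0][:,0]
E
python3 - <<'E'
from h import *
im=cv2.imread("pics/top0.png"); hsv=cv2.cvtColor(im,cv2.COLOR_BGR2HSV)
print("tcp px",proj("top",[.149,.529,.184]),proj("scene",[.149,.529,.184]),env.current_time())
roi=np.zeros(im.shape[:2],np.uint8); roi[110:240,205:368]=255
wood=cv2.inRange(hsv,(5,70,40),(30,255,255))&roi
wood=cv2.morphologyEx(wood,cv2.MORPH_OPEN,np.ones((3,3)))
cs,_=cv2.findContours(wood,0,2); c=max(cs,key=cv2.contourArea)
print("board rect",cv2.minAreaRect(c),cv2.approxPolyDP(cv2.convexHull(c),4,True)[:,0].tolist())
fill=np.zeros_like(wood); cv2.drawContours(fill,[c],-1,255,-1)
fill=cv2.erode(fill,np.ones((5,5)))
pl=cv2.bitwise_and(cv2.inRange(hsv,(0,0,110),(180,60,255)),fill); 
cs,_=cv2.findContours(pl,0,2); p=max(cs,key=cv2.contourArea); r=cv2.minAreaRect(p)
b=cv2.boxPoints(r); print("plate",r)
W=np.array([on("top",q,.029) for q in b]); print(W.round(4), W.mean(0), np.linalg.norm(W-np.roll(W,1,0),axis=1))
big=cv2.resize(im[105:245,200:370],None,fx=4.5,fy=4.2,interpolation=cv2.INTER_CUBIC)
S=np.array([4.5,4.2]);o=np.array([200,105])
cv2.polylines(big,[((b-o+.5)*S).astype(int)],True,(0,0,255),1)
cv2.imwrite("pics/crop1.png",big)
E
```

```text
tcp px [[ -2.26245823 380.73106372]] [[338.27839373 489.38101952]] 0.1
board rect ((287.1200866699219, 174.84774780273438), (129.67189025878906, 82.71208190917969), 18.824710845947266) [[238, 118], [360, 156], [336, 228], [309, 226], [215, 188]]
plate ((283.7500305175781, 162.75001525878906), (68.9376449584961, 37.63109588623047), 18.434947967529297)
[[ 0.6064  0.0614  0.029 ]
 [ 0.6914  0.0366  0.029 ]
 [ 0.6437 -0.116   0.029 ]
 [ 0.56   -0.0896  0.029 ]] [ 0.62540009 -0.02688426  0.029     ] [0.15797976 0.08851768 0.15990976 0.08774993]
```

View pics/crop1.png

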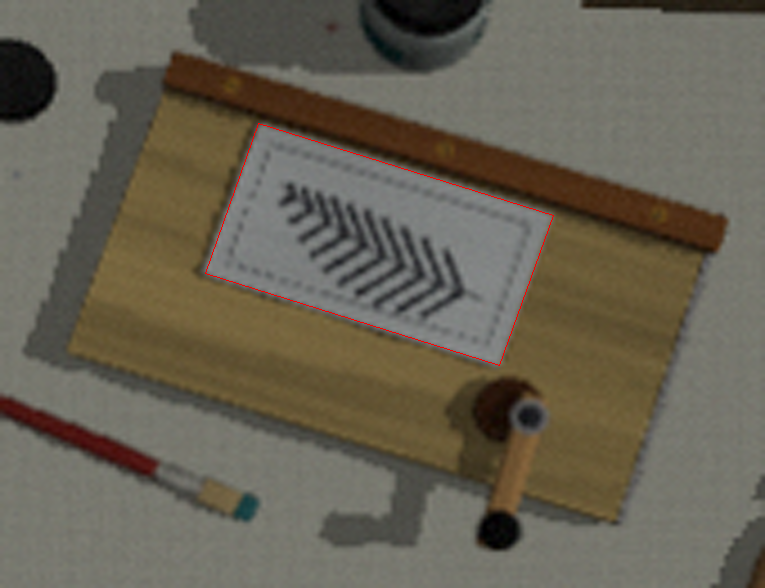

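The crop shows the red box fitting the plate. The near board corners are at crop (70,352) and (618,523), the fence's top ends at (173,53) and (727,218), the knob top at (499,530) and the bolt top at (529,415).

Run:
```python
from h import *
f=lambda q,z: on("top",np.array(q)/[4.5,4.2]+[200,105]-.5,z)
A=f((70,352),.024);B=f((618,523),.024); C=f((173,53),.038);D=f((727,218),.038)
print(A,B,np.linalg.norm(A-B),C,D,np.linalg.norm(C-D))
for v in (A-B,C-D): print("yaw",np.arctan2(-v[0],v[1]))
v=(A-B)+(C-D); th=np.arctan2(-v[0],v[1]); c,s=np.cos(th),np.sin(th)
ex=np.array([c,s]);ey=np.array([-s,c])
# A=(-.09,.15) B=(-.09,-.15) C=(.086,.15) D=(.086,-.15)
os=[P[:2]-x*ex-y*ey for P,x,y in((A,-.09,.15),(B,-.09,-.15),(C,.086,.15),(D,.086,-.15))]
print(np.round(os,4)); o=np.mean(os,0)
W=np.array([[.6064,.0614],[.6914,.0366],[.6437,-.116],[.56,-.0896]])
b=lambda p:(np.array([ex,ey])@(np.array(p)[:2]-o)).round(4)
print("o",o,"th",th,"plate corners in board",[b(w) for w in W])
print("bolt",b(f((529,415),.05)),"knob",b(f((499,530),.074)), "knob world",f((499,530),.074))
im=cv2.imread("pics/top0.png")
for n,uv,z in(("cap",(202,124),.017),("filetip",(391,182),.01),("filehandle",(365,260),.02),("brushtip",(256,226),.01),("brushend",(178,191),.01),("jar",(294,100),.07)):
    p=on("top",uv,z);print(n,p.round(3),b(p))
np.savez("b.npz",o=o,th=th)
```

```text
[0.56205259 0.12965942 0.024     ] [ 0.47636209 -0.15139662  0.024     ] 0.2938287938588938 [0.72843149 0.08184816 0.038     ] [ 0.64300678 -0.2037786   0.038     ] 0.29812753421972865
yaw -0.2959347698455119
yaw -0.290610807410969
[[ 0.6049 -0.04  ]
 [ 0.6059 -0.0338]
 [ 0.6027 -0.0369]
 [ 0.604  -0.0353]]
o [ 0.60437786 -0.03649505] th -0.29325345748406034 plate corners in board [array([-0.0264,  0.0943]), array([0.0622, 0.0951]), array([ 0.0606, -0.0647]), array([-0.0271, -0.0637])]
bolt [-0.0506 -0.0841] knob [-0.114  -0.0862] knob world [ 0.47033691 -0.08608056  0.074     ]
cap [0.716 0.169 0.017] [0.0476 0.2289]
filetip [ 0.59  -0.281  0.01 ] [ 0.0566 -0.2385]
filehandle [ 0.408 -0.217  0.02 ] [-0.136  -0.2299]
brushtip [0.479 0.033 0.01 ] [-0.1405  0.0302]
brushend [0.555 0.219 0.01 ] [-0.1212  0.2303]
jar [ 0.762 -0.046  0.07 ] [0.1534 0.0365]
```

Sizes and the bolt position agree with the given values to 1–2 mm. The plate's lead is at board y ≈ -0.064 and its tail at ≈ 0.095, so it has to move about 103 mm. I'll approach over a retracted arc and touch down behind the tail.

```bash
cat >> h.py <<'E'
from scipy.spatial.transform import Rotation as Ro
o,th=np.array([0.60438,-0.03650]),-0.2933
def bw(x,y,z):
    c,s=np.cos(th),np.sin(th); return np.array([o[0]+c*x-s*y,o[1]+s*x+c*y,z])
def q(a=0):  # tool x = board +y turned clockwise by a, z down
    X=Ro.from_euler('z',th-a).apply([0,1,0]); Z=np.array([0,0,-1.])
    return Ro.from_matrix(np.c_[X,np.cross(Z,X),Z]).as_quat(scalar_first=True)
def shot(n,f): cv2.imwrite(f,env.grab_frame(n)[:,:,::-1])
E
python3 - <<'E'
from h import *
env.movep([.15,.37,.30],env.current_tcp_rot())
env.movep([.42,.02,.30],q())
print(env.current_qpos().round(2) if hasattr(env.current_qpos(),'round') else env.current_qpos())
env.grip(.04)
env.movep(bw(.021,.120,.10),q())
env.move_straight(bw(.021,.120,.035),max_speed=.08)
hit=env.move_straight(bw(.021,.120,.020),max_speed=.01,stop_force=3)
print(hit,env.current_ee_pos(),env.current_force(),env.current_time(),env.current_qpos())
E
```

```text
[-0.09 -0.19  1.41  0.    1.93  0.21]
False [0.65923643 0.07232858 0.02012438] [0.39117605 0.08649017 0.41390303] 7.3 [2.38239201e-02 4.13509534e-01 1.30069697e+00 1.06947414e-05
 1.42718378e+00 3.17104271e-01]
```

Run:
```python
from h import *
print(env.current_finger_gap())
shot("top","pics/t1.png");shot("scene","pics/s1.png")
a=cv2.imread("pics/t1.png")[100:250,200:370];b=cv2.imread("pics/s1.png")[120:240,170:320]
f=lambda i:cv2.resize(i,(400,400),interpolation=cv2.INTER_CUBIC)
cv2.imwrite("pics/v1.png",np.hstack([f(a),f(b)]))
```

```text
0.04007494842449766
```

View pics/v1.png

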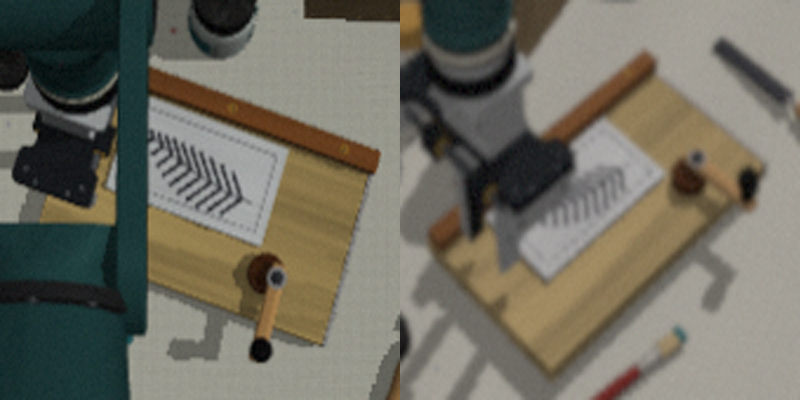

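Left (top view): the arm hides the tail, and the plate is unmoved. Right (scene view): the spread fingers stand over the free board behind the tail at (475,230). The open fingertips seem to sit higher than the TCP, so I'll keep descending until they touch.

Run:
```python
from h import *
hit=env.move_straight(bw(.021,.120,.008),max_speed=.008,stop_force=2.5)
p=env.current_ee_pos();print(hit,p,env.current_force(),env.current_time())
```

```text
False [0.65925495 0.07230036 0.00812692] [-0.33155566  0.5322669   0.40975664] 9.05
```

Run:
```python
from h import *
shot("scene","pics/s2.png")
i=cv2.imread("pics/s2.png")
P=[bw(.021,.120,.024),bw(.021+.026,.12,.024),bw(.021-.026,.12,.024)]
u=proj("scene",P);print(u)
b=cv2.resize(i[120:240,160:310],None,fx=5,fy=5,interpolation=cv2.INTER_CUBIC)
for x,y in u: cv2.circle(b,(int((x-160+.5)*5),int((y-120+.5)*5)),3,(0,255,0),1)
cv2.imwrite("pics/v2.png",b)
```

```text
[[205.05000846 199.45806671]
 [198.44338618 194.06243903]
 [211.81535266 204.97995073]]
```

View pics/v2.png

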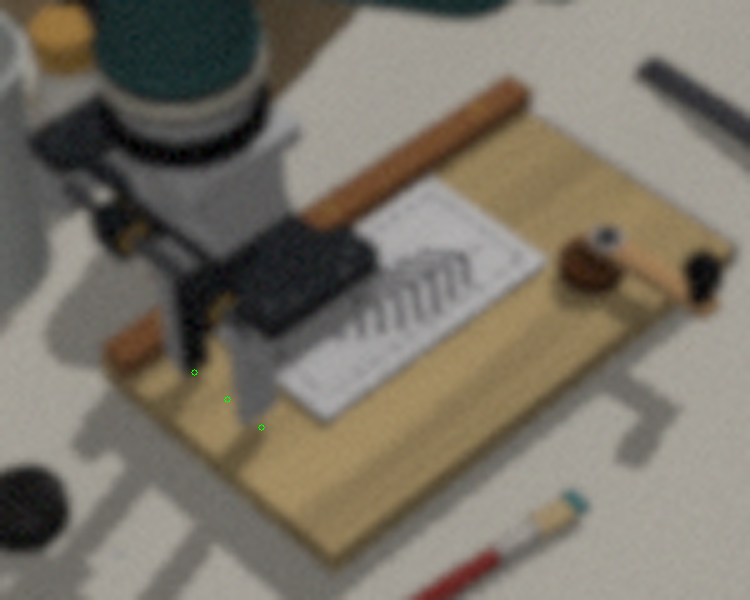

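The fingertips are at crop (195,370) and (250,422), just above the green board-top dots. Opening the fingers does lift the tips, so I'll continue slowly.

Run:
```python
from h import *
hit=env.move_straight(bw(.021,.120,-.003),max_speed=.006,stop_force=2.5)
p=env.current_ee_pos();print(hit,p,env.current_force(),env.current_time())
```

```text
True [0.65915035 0.07231625 0.0024288 ] [ 0.97752593 -0.13900595  3.20682859] 10.125
```

Run:
```python
from h import *
z=.0042
env.move_straight(bw(.018,.120,z),max_speed=.05)
print(env.move_straight(bw(.019,.098,z),max_speed=.04,stop_force=25), env.current_force())
print(env.move_straight(bw(.023,.003,z),max_speed=.045,stop_force=25), env.current_force(),env.current_ee_pos()-bw(.023,.003,z))
env.move_straight(bw(.023,.030,z),max_speed=.08)
env.move_straight(bw(.023,.06,.13),max_speed=.15)
env.grip(0)
env.movep(bw(-.114,-.140,.13),q())
print(env.current_time(),env.current_ee_pos())
shot("top","pics/t3.png")
i=cv2.imread("pics/t3.png")[105:245,200:370]
cv2.imwrite("pics/v3.png",cv2.resize(i,None,fx=4.5,fy=4.2,interpolation=cv2.INTER_CUBIC))
```

```text
False [ 0.19303179  0.24826175 -0.54524896]
False [-1.04575532  4.96646639  2.91888299] [-6.43566609e-04  1.22199390e-03 -7.97658172e-05]
16.5417 [ 0.45565551 -0.13736113  0.13039738]
```

View pics/v3.png

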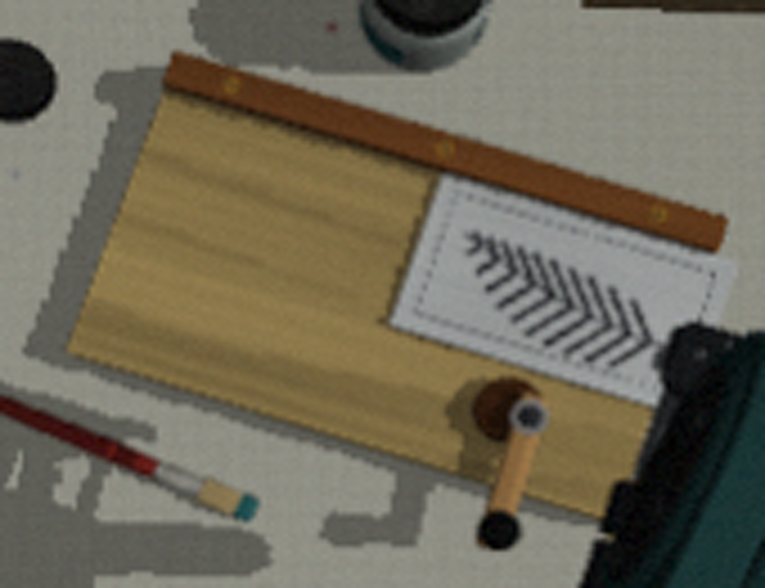

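The plate lies along the fence. Its tail corners are at crop (443,175) and (390,325), and its lead corner at (735,262) stands past the nosing. I'll convert these to board coordinates.

Run:
```python
from h import *
c,s=np.cos(th),np.sin(th)
for p in((443,175),(390,325),(735,262)):
    w=on("top",np.array(p)/[4.5,4.2]+[200,105]-.5,.029)[:2]-o; print(p,(np.array([[c,s],[-s,c]])@w).round(4))
```

```text
(443, 175) [ 0.0645 -0.0042]
(390, 325) [-0.0235 -0.0041]
(735, 262) [ 0.0654 -0.1613]
```

The lead is at about -0.161 to -0.164, which is close to the lower limit for step 1. I'll nudge it 4 mm further with the shut fingers, which costs little time, and then push the lever.

Run:
```python
from h import *
env.movep(bw(.021,.030,.09),q())
env.move_straight(bw(.021,.030,.0258),max_speed=.1)
print(env.move_straight(bw(.021,-.0010,.0258),max_speed=.035,stop_force=25), env.current_force().round(2),env.current_ee_pos()-bw(.021,-.0010,.0258))
env.move_straight(bw(.021,.020,.0258),max_speed=.08)
env.move_straight(bw(.021,.03,.12),max_speed=.15)
print(env.current_time())
env.movep(bw(-.114,-.125,.12),q())
env.move_straight(bw(-.114,-.125,.053),max_speed=.1)
print(env.current_time(),env.current_ee_pos(),env.current_force().round(2))
```

```text
False [-0.43  0.26  0.23] [3.81722370e-05 1.39921704e-04 3.81331208e-06]
20.5
22.15 [ 0.45975535 -0.12328703  0.05355216] [-0.61  0.62  0.17]
```

Run:
```python
from h import *
shot("top","pics/t4.png")
c,s=np.cos(th),np.sin(th)
for n in("t3","t4"):
    g=cv2.cvtColor(cv2.imread(f"pics/{n}.png"),cv2.COLOR_BGR2HSV)[:,:,1].astype(np.float32)
    out=[]
    for x in(-.01,0,.01,.02,.03,.04,.05):
        ys=np.arange(-.02,.012,.0005); u=proj("top",[bw(x,y,.029) for y in ys]).astype(np.float32)
        v=cv2.remap(g,u[:,0].reshape(1,-1).copy(),u[:,1].reshape(1,-1).copy(),1)[0]
        out.append(ys[np.argmax(v>70)])
    print(n,np.round(out,4))
```

```text
t3 [-0.0025 -0.002  -0.002  -0.0025 -0.002  -0.0025 -0.0025]
t4 [-0.0025 -0.002  -0.0025 -0.0025 -0.002  -0.0025 -0.002 ]
```

The plate did not move, so the shut tips passed above it. I'll repeat the nudge with the opening and height that worked.

Run:
```python
from h import *
env.move_straight(bw(-.114,-.125,.12),max_speed=.2)
env.movep(bw(.021,.022,.09),q())
env.grip(.04)
env.move_straight(bw(.021,.022,.0042),max_speed=.1)
print(env.move_straight(bw(.021,-.0010,.0042),max_speed=.03,stop_force=25), env.current_force().round(2),env.current_ee_pos()-bw(.021,-.0010,.0042))
env.move_straight(bw(.021,.014,.0042),max_speed=.08)
env.move_straight(bw(.021,.03,.12),max_speed=.2)
env.grip(0)
env.movep(bw(-.114,-.125,.12),q())
env.move_straight(bw(-.114,-.125,.053),max_speed=.12)
print(env.current_time())
shot("top","pics/t5.png");shot("scene","pics/s5.png")
c,s=np.cos(th),np.sin(th)
g=cv2.cvtColor(cv2.imread("pics/t5.png"),cv2.COLOR_BGR2HSV)[:,:,1].astype(np.float32)
out=[]
for x in(-.01,0,.01,.02,.03,.04,.05):
        ys=np.arange(-.02,.012,.0005); u=proj("top",[bw(x,y,.029) for y in ys]).astype(np.float32)
        v=cv2.remap(g,u[:,0].reshape(1,-1).copy(),u[:,1].reshape(1,-1).copy(),1)[0]
        out.append(ys[np.argmax(v>70)])
print(np.round(out,4))
a=cv2.imread("pics/t5.png")[130:240,270:380];b=cv2.imread("pics/s5.png")[130:240,220:330]
f=lambda i:cv2.resize(i,(400,400),interpolation=cv2.INTER_CUBIC)
cv2.imwrite("pics/v5.png",np.hstack([f(a),f(b)]))
```

```text
False [0.04 0.81 0.31] [-2.97289792e-05 -1.72177449e-04  2.65230144e-05]
29.5667
[-0.008  -0.0075 -0.008  -0.0075 -0.0075 -0.008  -0.0075]
```

View pics/v5.png

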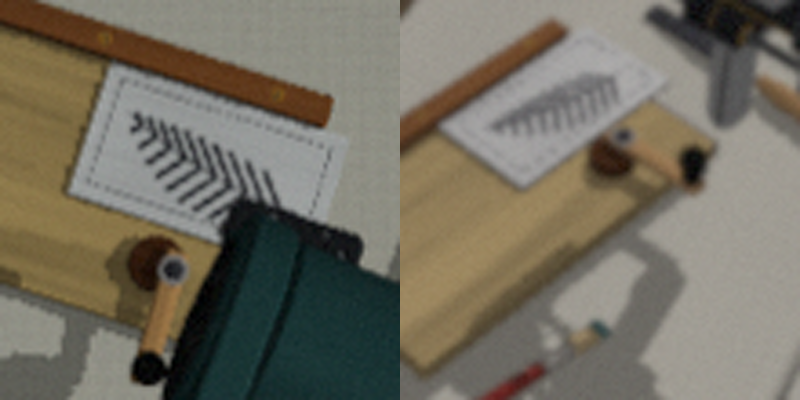

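The plate is square along the fence with its tail at y ≈ -0.0077, so the lead is at about -0.168. The shut fingertips at right-panel (730,125) stand behind the knob at (692,165). Now the lever arc.

Run:
```python
from h import *
def fp(a,back=.018,z=.050):
    kx,ky=-.0512-.063*np.cos(a),-.085+.063*np.sin(a)
    return bw(kx-back*np.sin(a),ky-back*np.cos(a),z)
print(env.ik(fp(1.78),q(1.78)) is not None)
env.move_straight(fp(0,.02),max_speed=.06)
F=[]
for a in np.linspace(0,1.78,10)[1:]:
    h=env.move_straight(fp(a),max_speed=.05,rot=q(a),stop_force=35); F.append(round(float(np.linalg.norm(env.current_force())),1))
    if h: print("hit",a); break
print(F,env.current_time())
env.move_straight(fp(a,.035),max_speed=.08)
env.move_straight(fp(a,.05,.16),max_speed=.2)
env.movep([.40,-.02,.30],q(.8))
print(env.current_time())
shot("top","pics/t6.png");shot("scene","pics/s6.png")
a=cv2.imread("pics/t6.png")[110:250,205:385];b=cv2.imread("pics/s6.png")[130:240,180:330]
f=lambda i:cv2.resize(i,(400,340),interpolation=cv2.INTER_CUBIC)
cv2.imwrite("pics/v6.png",np.hstack([f(a),f(b)]))
```

```text
True
[0.2, 0.7, 0.9, 0.9, 1.9, 4.6, 3.2, 7.0, 34.9] 33.8667
35.8917
```

View pics/v6.png

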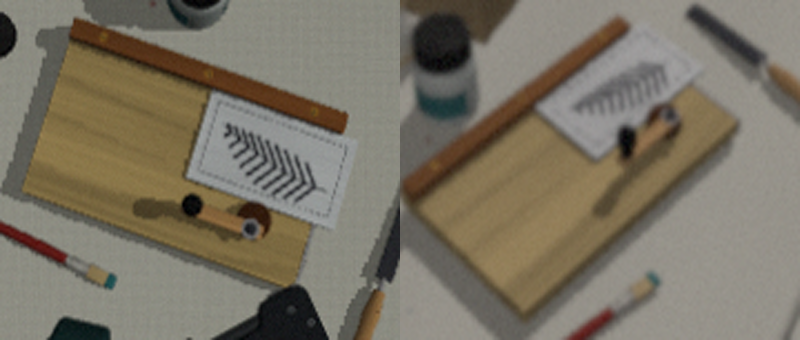

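The lever now lies along +y, with the knob at panel (192,205) and the bolt at (251,229). The plate is against the fence and sticks out past the nosing. I'll check the angle and the lead by numbers.

Run:
```python
from h import *
c,s=np.cos(th),np.sin(th)
def b(p,z): return (np.array([[c,s],[-s,c]])@(on("top",(p[0]*.45+205-.25,p[1]*140/340+110-.3),z)[:2]-o)).round(4)
k,v=b((192,205),.074),b((251,229),.05); print(k,v,"angle",np.pi-np.arctan2(*(k-[-.0512,-.085])[::-1]))
for p in((210,90),(188,179),(357,140),(333,228)): print(b(p,.029))
```

```text
[-0.0519 -0.0226] [-0.0516 -0.0859] angle 1.5595788486058515
[ 0.0641 -0.0075]
[-0.0246 -0.0121]
[ 0.0663 -0.1673]
[-0.0218 -0.1677]
```

The lever reads about 1.56 rad, so it may not be past dead centre. I'll push again a little lower, stopping on force, and record where it stops.

Run:
```python
from h import *
def fp(a,back=.018,z=.047):
    kx,ky=-.0512-.063*np.cos(a),-.085+.063*np.sin(a)
    return bw(kx-back*np.sin(a),ky-back*np.cos(a),z)
c,s=np.cos(th),np.sin(th)
def rep(m,h): 
    p=env.current_ee_pos(); print(m,h,(np.array([[c,s],[-s,c]])@(p[:2]-o)).round(4),p[2].round(4),env.current_force().round(1),env.current_time())
env.movep(fp(1.56,.04,.13),q(1.56))
env.move_straight(fp(1.56,.04),max_speed=.15)
rep("start",0)
h=env.move_straight(fp(1.56,.004),max_speed=.03,stop_force=8); rep("8N",h)
if h: 
    h=env.move_straight(fp(1.56,-.002),max_speed=.02,stop_force=15); rep("+15N",h)
shot("top","pics/t7.png");shot("scene","pics/s7.png")
a=cv2.imread("pics/t7.png")[140:230,260:370];b=cv2.imread("pics/s7.png")[130:220,220:330]
f=lambda i:cv2.resize(i,(400,330),interpolation=cv2.INTER_CUBIC)
cv2.imwrite("pics/v7.png",np.hstack([f(a),f(b)]))
```

```text
start 0 [-0.0908 -0.0223] 0.0486 [-0.6 -0.4  0.4] 37.5167
8N True [-0.0711 -0.0222] 0.046 [-1.2  0.1  0.9] 38.3083
+15N True [-0.0714 -0.0222] 0.0447 [-1.3  0.1 -0.2] 38.8333
```

View pics/v7.png

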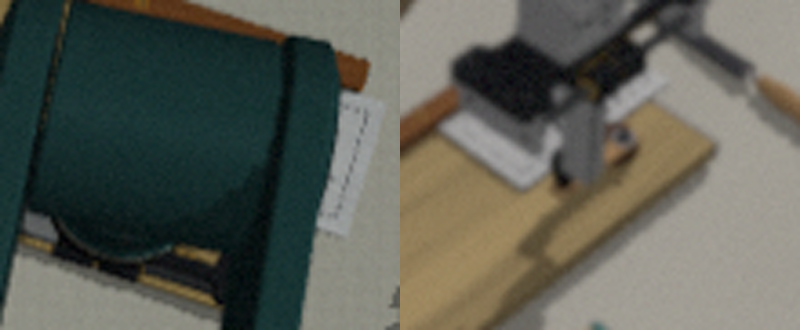

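The knob meets a hard stop at x ≈ -0.053 with over 15 N, and 35 N earlier gave no movement either. Dead centre needs under 10 N, so the lever is at its stop "along +y". I'll retreat and hand in.

Run:
```python
from h import *
p=env.current_ee_pos(); d=bw(-.02,0,0)-bw(0,0,0)
env.move_straight(p+d,max_speed=.08)
env.move_straight(p+1.5*d+[0,0,.11],max_speed=.2)
env.movep([.40,-.02,.30],q(.8)); env.sleep(.3)
shot("top","pics/t8.png")
g=[cv2.cvtColor(cv2.imread(f"pics/{n}.png"),cv2.COLOR_BGR2GRAY)[140:230,240:370] for n in("t6","t8")]
print("diff",cv2.absdiff(*g).max(),env.current_time())
print(env.hand_in())
```

```text
diff 24 41.1583
the job is handed in; nothing more can be done
None
```

The job is handed in: the plate lies along the fence with its end about 18 mm past the nosing, and the cam lever held firm at its stop when I pushed it again. I did not measure the cam's pressure on the plate, and `hand_in` returned no verdict.

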